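# Press the stick-on foot onto a deli price sign with the jig's swing clip

## Task

One of the two sign jigs has a black price sign lying in it, with a white stick-on foot along one edge. Swing that jig's spring clip round onto the white foot and leave it pressing there for at least two seconds so that the pad bonds, then swing the clip back until it is well clear of the sign. The sign stays lying in its jig, and the empty jig's clip is left alone.

Things in the scene. Friction and masses are not known exactly. Their poses are not given: they have to be found in the camera images.
- clip: Swing clip of the loaded jig (plate 200x200x12 mm). Origin on its vertical pivot axis at the plate's top, 12 mm above the table; x along the lever to the nose. Lever 14 wide, top 17 above origin. Thumb knob 12 dia upright at x=55, 17 to 50 above origin: grip or push it. Stays where left; 1 N at the knob turns it, about 5 N onto the sign. Starts clear; 65-90 deg clockwise from above to the foot.
- clip_nose (a point): Lowest point of this clip's sprung nose, a bevelled steel button 20 mm wide at the end of its leaf spring, 100 mm from the pivot; the leaf ends at 110 mm. 16 mm above the table when clear, it rides up by itself to 18.5 mm on the foot and presses with about 2 N. A stop 25 deg past the foot's middle: it comes clear only by swinging back counter-clockwise.
- sign: Loose black sign 85 (x) x 120 (y) x 5 mm, notched corners, in a shallow pocket (3 mm rim, 1.5 mm play) of the jig. Origin: centre of underside, 12 mm above the table. White foot 25 (x) x 60 (y) x 1.5 mm fixed on top along the -x edge, centre x=-30, y=0. Clip pivot at x=-127.5, y=0; clip pointing along sign +x puts the nose mid-foot at x=-27.5, y=0. Clip starts on the +y side.
- spare_clip_nose (a point): Lowest point of the nose of the identical clip on the other, empty jig (no sign in it), which is to be left alone.

How it is judged:
On the way:
1. the clip's nose presses on the white foot of the sign for two seconds (x of clip_nose in the frame of sign between -0.0425 and -0.0125 m and y of clip_nose in the frame of sign between -0.03 and 0.03 m and contact force between clip and sign above 0.3 N), for 2 s.
At the end, for the whole second after the job is handed in: The clip is swung back and at rest, the centre of its nose at least 10 mm outside the sign's edge and not touching the sign; the sign lies flat in its jig within 10 mm of where it started; the empty jig's clip is within 20 mm of where it was (x of clip_nose in the frame of sign below -0.0525 m and contact force between clip and sign below 0.05 N and angular speed of clip below 0.1 rad/s and distance of sign from where it was at the start of the episode below 0.01 m and angle between sign's own z axis and vertical below 0.1 rad and distance of spare_clip_nose from where it was at the start of the episode below 0.02 m).
It fails at once if the empty jig's clip is swung (its nose moved over 20 mm) (distance of spare_clip_nose from where it was at the start of the episode above 0.02 m).
It fails at once if the sign is lifted or knocked out of its jig (moved over 20 mm) (distance of sign from where it was at the start of the episode above 0.02 m).
It also fails if it takes over 42 s, if anything falls off the work surface, if the arm or the gripper's body presses on something with over 40 N, if the wrist force passes 120 N, or if a joint passes its speed limit or range.

## Robot

A 6-joint arm with a two-finger parallel gripper is mounted at the origin on the work surface. World frame = base frame: x ahead of the robot, y to its left, z up, the work surface at z = 0. Lengths are in m, angles in rad, forces in N, time in s.
With the tool pointing down it reaches from about 0.3 to 0.75 m from the base axis. Payload 8.5 kg.
Tool frame: the origin (TCP) lies between the finger pads; the fingertips stand 14 mm ahead of it and the grasp point (between the pads) lies 5 mm behind it; z points along the fingers, y is the line along which they close (so a half turn about z gives the same grasp; the last joint's range is limited). The gripper opens to 88 mm and grips with 3 to 60 N. Pads are 18 mm wide; open, the fingers measure 123 mm over their backs; the gripper's body (75 mm by 187 mm) begins 45 mm behind the grasp point.
Start: joints at [0.93, 0.381, 1.297, -0, 1.464, -0.215], TCP at [0.227, 0.501, 0.253] pointing down, gripper open.
Joint ranges: [-3.11, 3.11], [-0.89, 2.33], [0.22, 2.48], [-1.42, 4.56], [0.17, 2.85], [-2.88, 2.88]. Speed limits (rad/s): [2.39, 2.39, 3.14, 3.14, 3.14, 3.14].

## Interface

Orientations are given as a unit quaternion [w, x, y, z].
In Python, from bench import arm, imaging, monitor, workorder gives the robot as it stands (arm), with the cameras (imaging), the readings (monitor) and the job (workorder).
- The arm moves only by the shell command python3 nudge.py 'ROWS' [FORCE]. ROWS is rows parted by semicolons, their numbers by spaces, 1 to 8 of them, each of 5 numbers: dx, dy, dz in m, then a turn about the tool's z in rad, then the finger opening in m; each row shifts and turns the commanded pose from where the row before left it, along the tool's axes as they then stand; what a row does not reach is not made up. A row lasts 1/8 s, in which the tool goes at most 0.0625 m and 0.188 rad, less where a joint would pass 70% of its speed; a pose out of reach is approached as far as the arm can. The fingers move at their own pace and stop on an object; FORCE is the grip in N (left out, the last holds). Time passes only in rows, so rows that do not move let the fingers close. It prints the time, the measured TCP pose, the force, the opening and the grip force at its end.
- monitor.get_state(): the state, without advancing time (a new reading comes with each control period).
- imaging.read_camera(name): name is "side" or "top"; returns a dict with "color" (480x640x3 uint8, red, green, blue), "mtx" (3x3 intrinsics, pixels), "D" ([k1, k2, p1, p2, k3] as OpenCV has them; the pictures are not rectified), "origin" and "attitude" of the camera in the world. Camera axes: x right, y down, z forward; pixel columns grow to the right and rows downward; lengths in m; the calibration is good to about 2 mm. A picture is of the moment at which its call begins. There is no depth.
- workorder.hand_in(): hands the job in; it is judged then, once.
The state is a dict: "t": time; "qpos": joint angles; "qd": joint speeds; "tau": joint torques, N m; "position": TCP position; "orientation": TCP orientation; "contact_force": force on the tool from outside, world axes, zero at the start; "torque": the same for the moment, N m; "opening": finger opening in m; "grip_force": force on a finger pad.
Only numpy, scipy, OpenCV 4.12 (cv2) and the standard library are available. Lean on these libraries where they do the work, as an engineer would, in place of code of your own. Each camera call takes 0.05 s, during which the arm holds its last target. There are 200 camera calls.

## Working session

There is one attempt and no reset: what is moved stays moved. The work goes in short steps, Python scripts to look and compute and a shell command to move; the robot and the scene stay as the last step left them, time stands still between calls to the robot, and variables do not carry over. Pictures are saved under pics/ and viewed, at most 10 in all, crops included, and the job is handed in when it is done.

```bash
ls; mkdir -p pics
python3 - <<'E'
from bench import arm, imaging, monitor, workorder
import cv2,json
s=monitor.get_state();print(s)
for n in("top","side"):
    d=imaging.read_camera(n);cv2.imwrite(f"pics/{n}0.png",d["color"][:,:,::-1]);print(n,d["mtx"],d["D"],d["origin"],d["attitude"])
E
```

```text
bench.py
nudge.py
pics
{'t': 0.0, 'qpos': array([ 9.29714038e-01,  3.81215187e-01,  1.29825886e+00, -3.28772139e-05,
        1.46361230e+00, -2.15309937e-01]), 'qd': array([ 0.00021037,  0.00172995, -0.00083514,  0.00081933, -0.00054556,
        0.00023527]), 'tau': array([-1.03027352e-03, -4.37934101e+01, -2.24559850e+01,  7.13396701e-02,
        3.52047093e-02, -8.28190969e-05]), 'position': array([0.22701582, 0.50067264, 0.2521281 ]), 'orientation': array([-2.95246413e-04,  2.11280007e-01,  9.77425291e-01, -6.86205485e-04]), 'contact_force': array([-0.00474902,  0.31447271,  0.36285218]), 'torque': array([-0.01059226, -0.02368022,  0.01911456]), 'grip_force': 0.0, 'opening': 0.08822934810873784}
top [[568.11035924   0.         317.78539443]
 [  0.         568.11035924 245.74425794]
 [  0.           0.           1.        ]] [-0.13199184  0.          0.          0.          0.        ] [0.48753144 0.0231625  1.14043584] [ 0.0257282  -0.70459377  0.70893925 -0.01705367]
side [[595.61785387   0.         321.80643574]
 [  0.         595.61785387 246.85268458]
 [  0.           0.           1.        ]] [0.0009629 0.        0.        0.        0.       ] [ 0.5327624  -0.75253751  0.51195482] [-0.50594257  0.86214503 -0.026958    0.00114797]
```

View pics/top0.png

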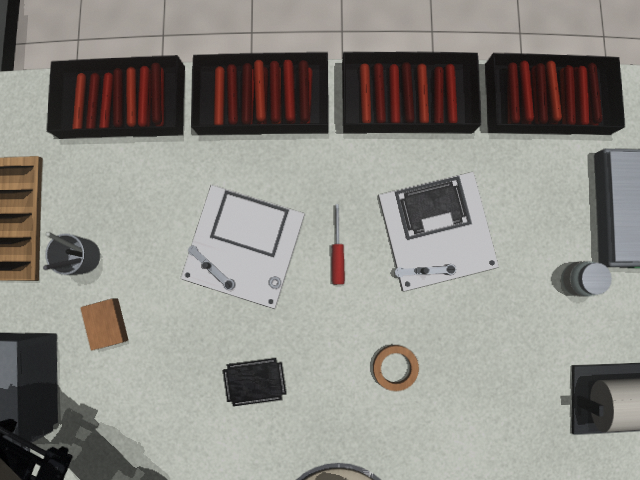

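View pics/side0.png

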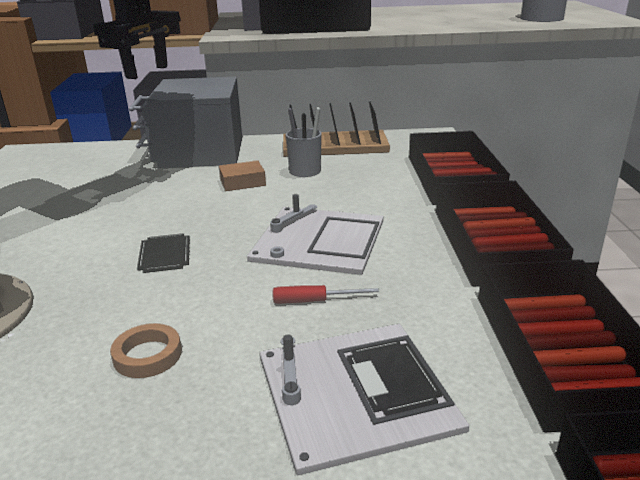

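The loaded jig is the right one in the top view, near (437,232): foot at about (437,222), clip from about (450,269) to (400,272). In the side view its knob is near (289,347). I'll enlarge both.

Run:
```python
import cv2
a=cv2.imread("pics/top0.png")[165:297,370:502];cv2.imwrite("pics/tc.png",cv2.resize(a,(594,594),interpolation=cv2.INTER_CUBIC))
a=cv2.imread("pics/side0.png")[320:470,255:455];cv2.imwrite("pics/sc.png",cv2.resize(a,(800,600),interpolation=cv2.INTER_CUBIC))
```

```text
(no output)
```

View pics/tc.png

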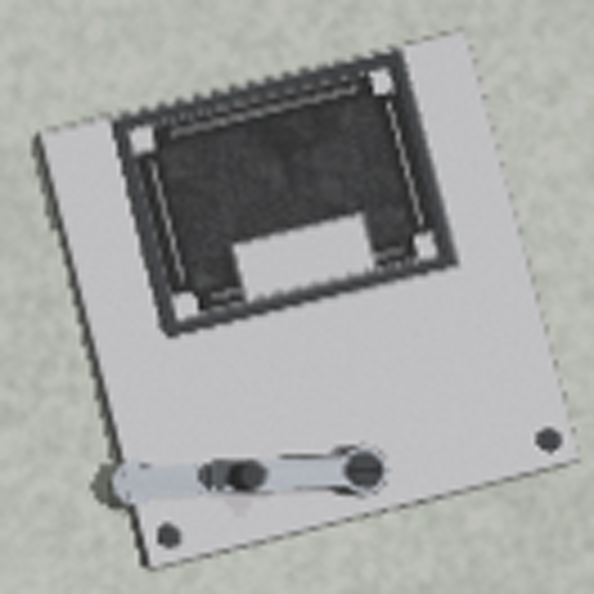

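View pics/sc.png

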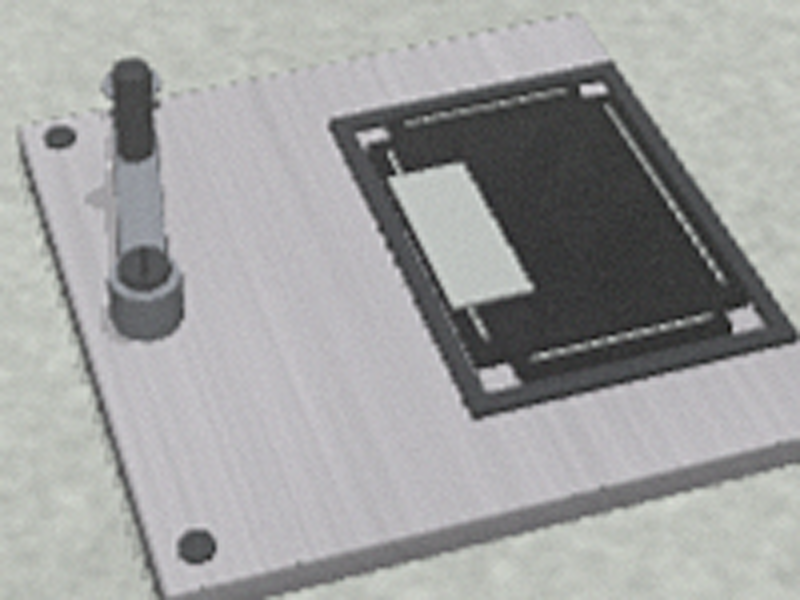

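Top crop: pivot cap (365,470), knob top about (253,475), nose end at about (115,482), and foot corners (233,242), (360,212), (375,268), (245,300). Side crop: knob top (131,68), pivot cap (144,265), and foot corners (463,163), (535,290), (460,307), (390,177).

```bash
cat > h.py <<'E'
import numpy as np,cv2
from scipy.spatial.transform import Rotation as R
C={"top":([[568.11035924,0,317.78539443],[0,568.11035924,245.74425794],[0,0,1]],[-0.13199184,0,0,0,0],[0.48753144,0.0231625,1.14043584],[0.0257282,-0.70459377,0.70893925,-0.01705367]),
"side":([[595.61785387,0,321.80643574],[0,595.61785387,246.85268458],[0,0,1]],[0.0009629,0,0,0,0],[0.5327624,-0.75253751,0.51195482],[-0.50594257,0.86214503,-0.026958,0.00114797])}
def ray(n,p):
    K,D,o,q=C[n];u=cv2.undistortPoints(np.array([[p]],float),np.array(K),np.array(D))[0,0]
    d=R.from_quat(q,scalar_first=True).apply([*u,1]);return np.array(o),d/np.linalg.norm(d)
def tri(pt,ps):
    a,d=ray("top",pt);b,e=ray("side",ps)
    s=np.linalg.lstsq(np.c_[d,-e],b-a,rcond=None)[0];p,q=a+s[0]*d,b+s[1]*e
    return (p+q)/2,np.linalg.norm(p-q)
def atz(n,p,z):
    o,d=ray(n,p);return o+d*(z-o[2])/d[2]
T=lambda x,y:((x+.5)/4.5-.5+370,(y+.5)/4.5-.5+165)
S=lambda x,y:((x+.5)/4-.5+255,(y+.5)/4-.5+320)
E
python3 - <<'E'
from h import *
np.set_printoptions(precision=4,suppress=True)
for n,t,s in [("pivot",(365,470),(144,265)),("knobtop",(253,475),(131,68)),("f1",(233,242),(390,177)),("f2",(360,212),(535-72,163)),("f2b",(360,212),(535,290)),("f3",(375,268),(460,307)),("f4",(245,300),(390,177))]:
    print(n,*tri(T(*t),S(*s)))
F=[atz("top",T(*t),.0185) for t in[(233,242),(360,212),(375,268),(245,300)]]
G=[atz("side",S(*t),.0185) for t in[(463,163),(535,290),(460,307),(390,177)]]
print(np.array(F),np.array(G),np.mean(F,0),np.mean(G,0))
for z in(.029,.035):print(atz("top",T(365,470),z),atz("side",S(144,265),z))
print(atz("top",T(253,475),.062),atz("side",S(131,68),.062),"nose",atz("top",T(115,482),.025))
print(atz("top",T(548,439),.012),atz("top",T(169,536),.012),atz("side",S(197,547),.012),atz("side",S(60,137),.012))
E
```

```text
pivot [ 0.5083 -0.2235  0.0322] 0.0021392928662363024
knobtop [ 0.5061 -0.169   0.062 ] 0.0020395387070110964
f1 [ 0.5976 -0.1699  0.016 ] 0.022670931176722642
f2 [ 0.61   -0.2172  0.0597] 0.01371938678411616
f2b [ 0.6229 -0.227   0.0177] 0.001972899778410807
f3 [ 0.599  -0.233   0.0183] 0.004104450368927874
f4 [ 0.5844 -0.1746  0.0187] 0.0029424129510120466
[[ 0.6087 -0.1697  0.0185]
 [ 0.6218 -0.2267  0.0185]
 [ 0.5969 -0.2329  0.0185]
 [ 0.583  -0.1745  0.0185]] [[ 0.6095 -0.1694  0.0185]
 [ 0.6238 -0.2277  0.0185]
 [ 0.601  -0.2331  0.0185]
 [ 0.5859 -0.1743  0.0185]] [ 0.6026 -0.201   0.0185] [ 0.605  -0.2011  0.0185]
[ 0.5073 -0.2243  0.029 ] [ 0.5093 -0.22    0.029 ]
[ 0.5072 -0.2229  0.035 ] [ 0.5096 -0.2266  0.035 ]
[ 0.505 -0.169  0.062] [ 0.5071 -0.1689  0.062 ] nose [ 0.5031 -0.115   0.025 ]
[ 0.5207 -0.311   0.012 ] [ 0.4792 -0.1403  0.012 ] [ 0.5222 -0.3102  0.012 ] [ 0.4811 -0.1386  0.012 ]
```

```bash
r="-.038 -.0354 0 0 .088"; python3 nudge.py '-.038 -.0354 0 0 .06; -.038 -.0354 0 0 .06; -.038 -.0354 0 0 .06; -.038 -.0354 0 0 .06; -.038 -.0354 0 0 .06; -.038 -.0354 0 0 .06; -.038 -.0354 0 0 .06; -.038 -.0354 0 0 .06' 10
python3 nudge.py '-.038 -.0354 0 0 .06; -.038 -.0354 0 0 .06; -.038 -.0354 0 0 .06; -.038 -.0354 0 0 .06; -.038 -.0354 0 0 .06; -.038 -.0354 0 0 .06; 0 0 0 0 .06'
python3 nudge.py '0 0 0 .158 .06; 0 0 0 .158 .06; 0 0 0 .158 .06; 0 0 0 .158 .06; 0 0 0 .158 .06; 0 0 0 .158 .06; 0 0 0 .158 .06; 0 0 0 0 .06'
cat >> h.py <<'E'
def rel(target,yaw):
    "tool-frame offset to world target; turn to bring tool y to yaw (deg)"
    from bench import arm, imaging, monitor, workorder
    s=monitor.get_state();r=R.from_quat(s["orientation"],scalar_first=True);m=r.as_matrix()
    y=np.degrees(np.arctan2(m[1,1],m[0,1]))
    print("t",s["t"],"pos",s["position"].round(4),"d",r.inv().apply(np.array(target)-s["position"]).round(4),"yaw",y.round(2),"turn",np.radians(y-yaw).round(4),"F",s["contact_force"].round(1),"tilt",m[:,2].round(3))
E
python3 -c "
from h import *
rel([.506,-.169,.049],2.3)"
```

```text
t: 1.1
position: [0.3873, 0.1158, 0.2527]
orientation: [-0.0, 0.211, 0.977, 0.0]
contact_force: [1.0, -0.1, -0.9]
opening: 0.06
grip_force: 0.0
t: 1.98
position: [0.5075, -0.1729, 0.2516]
orientation: [-0.001, 0.213, 0.977, 0.0]
contact_force: [-0.8, 1.2, -0.0]
opening: 0.0599
grip_force: 0.0
t: 2.98
position: [0.5066, -0.1693, 0.2527]
orientation: [-0.0, 0.692, 0.722, -0.0]
contact_force: [0.7, -0.8, 0.1]
opening: 0.0603
grip_force: 0.0
t 2.975 pos [ 0.5066 -0.1693  0.2527] d [ 2.000e-04 -5.000e-04  2.037e-01] yaw 2.36 turn 0.0011 F [ 0.7 -0.8  0.1] tilt [-0.  0. -1.]
```

```bash
python3 nudge.py '0 0 .045 0 .05; 0 0 .045 0 .05; 0 0 .045 0 .05; 0 0 .03 0 .05; 0 0 .02 0 .05; 0 0 .018 0 .05; 0 0 0 0 .05'
python3 - <<'E'
from bench import arm, imaging, monitor, workorder
import cv2,numpy as np
a=imaging.read_camera("side")["color"][:,:,::-1][230:430,200:400];b=imaging.read_camera("top")["color"][:,:,::-1][165:315,360:510]
cv2.imwrite("pics/c1.png",np.hstack([cv2.resize(a,(400,400)),cv2.resize(b,(400,400))]))
from h import rel
rel([.506,-.169,.049],2.3)
E
```

```text
t: 3.85
position: [0.5064, -0.1695, 0.049]
orientation: [-0.001, 0.692, 0.722, -0.0]
contact_force: [0.2, 0.0, 0.6]
opening: 0.0498
grip_force: 0.0
t 3.95 pos [ 0.5071 -0.1701  0.0503] d [ 0.0011 -0.0011  0.0013] yaw 2.34 turn 0.0008 F [-0.4  0.3  0.1] tilt [ 0. -0. -1.]
```

View pics/c1.png

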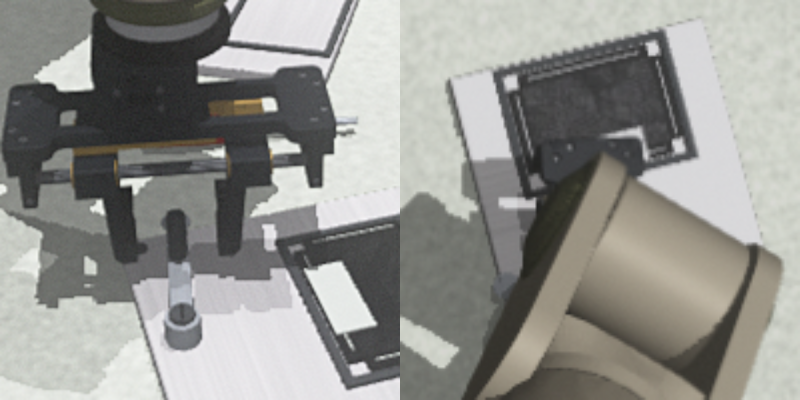

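The left half (side view) shows the knob at (176,232), centred between the fingertips at about (125,250) and (230,245). The arm hides it in the top view. Closing the fingers.

```bash
python3 nudge.py '0 0 0 0 .03; 0 0 0 0 .02; 0 0 0 0 .008; 0 0 0 0 .008; 0 0 0 0 .008; 0 0 0 0 .008' 10
python3 -c "
from h import *
rel([.506,-.169,.049],2.3)
# arc: chord per row for 79deg in 16 rows about pivot
p=np.array([.5083,-.2235])
for a in(92.3,13.5):
  print(p+.055*np.array([np.cos(np.radians(a)),np.sin(np.radians(a))]))"
```

```text
t: 4.7
position: [0.5069, -0.1702, 0.0498]
orientation: [-0.0, 0.693, 0.721, 0.0]
contact_force: [-1.1, 0.3, 1.3]
opening: 0.0115
grip_force: 10.0
t 4.7 pos [ 0.5069 -0.1702  0.0498] d [ 0.0012 -0.0009  0.0008] yaw 2.23 turn -0.0011 F [-1.1  0.3  1.3] tilt [ 0.  0. -1.]
[ 0.50609275 -0.16854431]
[ 0.56178035 -0.2106605 ]
```

```bash
python3 nudge.py '-.0002 .0047 0 .086 .008; -.0002 .0047 0 .086 .008; -.0002 .0047 0 .086 .008; -.0002 .0047 0 .086 .008; -.0002 .0047 0 .086 .008; -.0002 .0047 0 .086 .008; -.0002 .0047 0 .086 .008; -.0002 .0047 0 .086 .008' 20
python3 -c "
from h import *
rel([.5618,-.2107,.049],-76.5)"
```

```text
t: 5.7
position: [0.5419, -0.1815, 0.0498]
orientation: [-0.0, 0.896, 0.444, -0.001]
contact_force: [-3.8, -2.0, 2.5]
opening: 0.0113
grip_force: 20.0
t 5.7 pos [ 0.5419 -0.1815  0.0498] d [-0.0111  0.0335  0.0008] yaw -37.34 turn 0.6834 F [-3.8 -2.   2.5] tilt [-0.001 -0.    -1.   ]
```

```bash
python3 nudge.py '-.0002 .0047 0 .086 .008; -.0002 .0047 0 .086 .008; -.0002 .0047 0 .086 .008; -.0002 .0047 0 .086 .008; -.0002 .0047 0 .086 .008; -.0002 .0047 0 .086 .008; -.0002 .0047 0 .086 .008; -.0002 .0047 0 .086 .008' 20
python3 nudge.py '0 0 0 0 .008'
python3 - <<'E'
from bench import arm, imaging, monitor, workorder
import cv2,numpy as np
a=imaging.read_camera("side")["color"][:,:,::-1][270:430,240:455]
cv2.imwrite("pics/c2.png",cv2.resize(a,(800,595)))
from h import rel
rel([.5618,-.2107,.049],-76.5)
E
```

```text
t: 6.7
position: [0.5611, -0.2118, 0.0497]
orientation: [-0.001, 0.993, 0.115, -0.002]
contact_force: [-7.2, 3.1, 5.0]
opening: 0.0108
grip_force: 20.0
t: 6.82
position: [0.5612, -0.2122, 0.0498]
orientation: [-0.001, 0.993, 0.116, -0.001]
contact_force: [-6.3, -0.7, 4.5]
opening: 0.0111
grip_force: 20.0
t 6.875 pos [ 0.5612 -0.2122  0.0498] d [ 0.0009 -0.0013  0.0008] yaw -76.62 turn -0.0021 F [-6.3  0.3  4.9] tilt [-0.003  0.001 -1.   ]
```

View pics/c2.png

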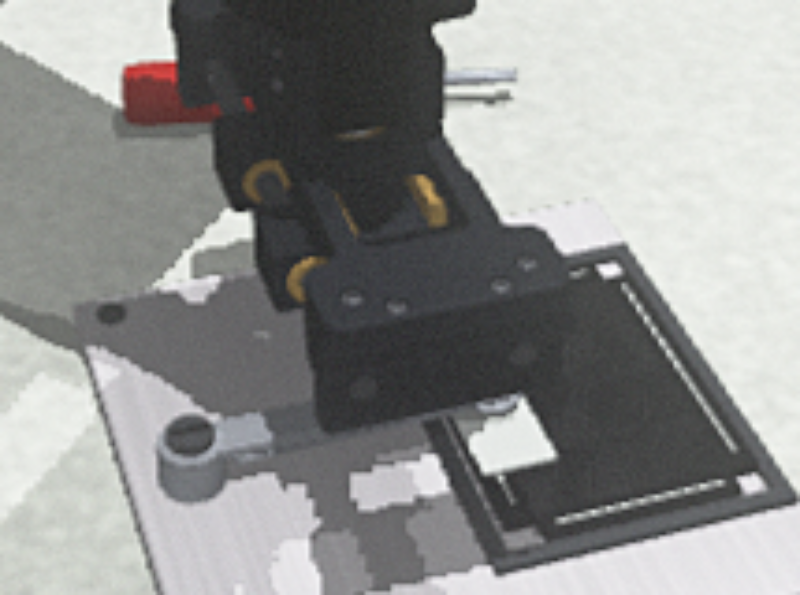

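The side view shows the nose button at (497,402). The middle of the foot projects to about (485,404), so the nose is mid-foot and the sign hasn't moved. Holding for 3 s.

```bash
for i in 1; do python3 nudge.py '0 0 0 0 .008; 0 0 0 0 .008; 0 0 0 0 .008; 0 0 0 0 .008; 0 0 0 0 .008; 0 0 0 0 .008; 0 0 0 0 .008; 0 0 0 0 .008'
python3 nudge.py '0 0 0 0 .008; 0 0 0 0 .008; 0 0 0 0 .008; 0 0 0 0 .008; 0 0 0 0 .008; 0 0 0 0 .008; 0 0 0 0 .008; 0 0 0 0 .008'
python3 nudge.py '0 0 0 0 .008; 0 0 0 0 .008; 0 0 0 0 .008; 0 0 0 0 .008; 0 0 0 0 .008; 0 0 0 0 .008; 0 0 0 0 .008; 0 0 0 0 .008'; done
python3 nudge.py '-.0002 -.0047 0 -.086 .008; -.0002 -.0047 0 -.086 .008; -.0002 -.0047 0 -.086 .008; -.0002 -.0047 0 -.086 .008; -.0002 -.0047 0 -.086 .008; -.0002 -.0047 0 -.086 .008; -.0002 -.0047 0 -.086 .008; -.0002 -.0047 0 -.086 .008'
python3 nudge.py '-.0002 -.0047 0 -.086 .008; -.0002 -.0047 0 -.086 .008; -.0002 -.0047 0 -.086 .008; -.0002 -.0047 0 -.086 .008; -.0002 -.0047 0 -.086 .008; -.0002 -.0047 0 -.086 .008; -.0002 -.0047 0 -.086 .008; 0 0 0 0 .008'
python3 -c "
from h import *
rel([.506,-.169,.049],2.3)"
```

```text
t: 7.88
position: [0.5612, -0.2122, 0.0497]
orientation: [-0.0, 0.993, 0.117, -0.001]
contact_force: [-6.5, 0.4, 4.8]
opening: 0.0114
grip_force: 20.0
t: 8.88
position: [0.5612, -0.2122, 0.0498]
orientation: [-0.0, 0.993, 0.117, -0.001]
contact_force: [-6.9, -0.1, 4.5]
opening: 0.0114
grip_force: 20.0
t: 9.88
position: [0.5612, -0.2122, 0.0498]
orientation: [-0.0, 0.993, 0.117, -0.001]
contact_force: [-7.3, -0.2, 4.2]
opening: 0.0115
grip_force: 20.0
t: 10.88
position: [0.542, -0.1816, 0.0498]
orientation: [0.0, 0.895, 0.446, -0.0]
contact_force: [-2.4, -2.3, 1.5]
opening: 0.0113
grip_force: 20.0
t: 11.88
position: [0.5116, -0.1702, 0.0498]
orientation: [-0.0, 0.724, 0.69, -0.0]
contact_force: [-1.4, 0.3, 1.3]
opening: 0.0111
grip_force: 20.0
t 11.875 pos [ 0.5116 -0.1702  0.0498] d [ 0.001  -0.0056  0.0008] yaw -2.74 turn -0.088 F [-1.4  0.3  1.3] tilt [-0. -0. -1.]
```

Back and clear. Now release, rise, move aside and look.

```bash
python3 nudge.py '0 0 0 0 .05; 0 0 0 0 .05; 0 0 0 0 .05; 0 0 0 0 .05; 0 0 0 0 .05; 0 0 0 0 .05; 0 0 0 0 .05; 0 0 0 0 .05'
python3 nudge.py '0 0 -.02 0 .05; 0 0 -.045 0 .05; 0 0 -.045 0 .05; 0 0 -.045 0 .05; 0 0 -.045 0 .05; .05 0 0 0 .05; .05 0 0 0 .05; .05 0 0 0 .05'
python3 nudge.py '.05 0 0 0 .05; .05 -.02 0 0 .05; .05 -.02 0 0 .05; .05 -.02 0 0 .05; .05 -.02 0 0 .05; 0 0 0 0 .05; 0 0 0 0 .05'
python3 - <<'E'
from bench import arm, imaging, monitor, workorder
import cv2
a=imaging.read_camera("top")["color"][:,:,::-1]
cv2.imwrite("pics/t2.png",cv2.resize(a[165:297,370:502],(594,594),interpolation=cv2.INTER_CUBIC))
E
```

```text
t: 12.88
position: [0.5117, -0.1702, 0.0497]
orientation: [-0.0, 0.724, 0.69, -0.0]
contact_force: [0.1, -0.9, 0.1]
opening: 0.0499
grip_force: 0.0
t: 13.88
position: [0.5185, -0.0189, 0.2499]
orientation: [0.0, 0.724, 0.69, 0.0]
contact_force: [0.1, -0.2, -0.0]
opening: 0.0501
grip_force: 0.0
t: 14.75
position: [0.4507, 0.2328, 0.2497]
orientation: [0.0, 0.723, 0.69, -0.0]
contact_force: [-0.2, -0.2, 0.1]
opening: 0.0499
grip_force: 0.0
```

View pics/t2.png

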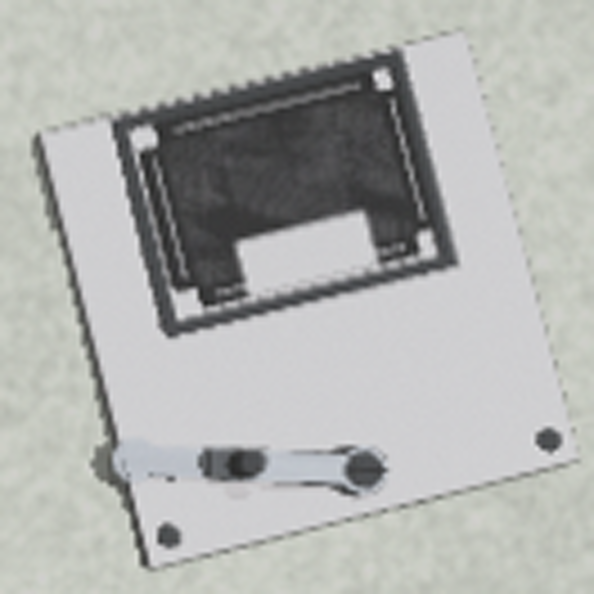

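The clip is back, with its nose end near (120,460). The sign lies in its pocket and has shifted only within its play (foot at about (308,250)).

```bash
python3 -c "
from bench import arm, imaging, monitor, workorder
print(workorder.hand_in())"
```

```text
the job is handed in; nothing more can be done
None
```

I swung the loaded jig's clip onto the white foot, held it there for about 3 s, then swung it back clear and handed the job in at about 15 s; the sign still lies in its jig, the empty jig's clip was not touched, and no verdict was returned.

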